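Clamp a stacked heel in the bench jig

ROBOT

A 6-joint arm with a two-finger parallel gripper is mounted at the origin on the work surface. World frame = base frame: x ahead of the robot, y to its left, z up, the work surface at z = 0. Lengths are in mm, angles in rad, forces in N, time in s.
With the tool pointing down it reaches from about 350 to 875 mm from the base axis. Payload 4.2 kg.
Tool frame: the origin (TCP) lies midway between the tips of the shut fingers; the grasp point (between the pads) lies 19 mm behind it (arm.grip_point_offset is the distance from the TCP to the grasp point, in mm); z points along the fingers, x is the direction in which the jaws open and shut, and the axes are right-handed (so a half turn about z gives the same grasp; the last joint's range is limited). The gripper opens to 85 mm and grips with 20 to 120 N. Pads are 22 mm wide; open, the fingers measure 114 mm over their backs; the gripper's body (76 mm by 85 mm) begins 54 mm behind the grasp point. The pads swing forward as they close: fully open they stand 13 mm farther back than shut.
Start: joints at [-0.912, 0.385, 0.008, 0, -1.194, -0.259], TCP at [243.284, -575.684, 231.312] pointing down, gripper open.
Joint ranges: [-3.14, 3.14], [-1.21, 2.06], [-1.07, 1.41], [-3.16, 2.05], [-2.99, -0.16], [-3.1, 3.1]. Speed limits (rad/s): [2.79, 2.79, 3.14, 3.14, 3.14, 3.14].

INTERFACE

Orientations are given as a unit quaternion [x, y, z, w].
In Python, from bench import arm gives the robot as it stands.
- The arm moves only by the tool move_arm, never from a script. Its argument "targets" is a list of rows, each a list of 7 numbers: the shift along the tool's x, y, z in cm, then the turn, a rotation vector about the tool's x, y, z in degrees, then the closure in counts, from 0 (fully open) to 255 (shut). In form: [[x, y, z, wx, wy, wz, grip], ...]. A call has 1 to 20 rows; each row is the pose to reach, as a shift and turn from the pose commanded when the call began, along the tool's axes at that moment; what a row does not reach only later rows make up. A row lasts 1/8 s, in which the tool goes at most 62.5 mm and 10.7 degrees, less where a joint would pass 70% of its speed; a pose out of reach is approached as far as the arm can. A call with a gripper value outside its range is refused whole. The fingers move at their own pace and stop on an object; the grip force is fixed at half the most. Time passes only in rows, so rows that repeat a pose let the fingers close. It gives the time, the measured TCP pose, the force and the opening at its end, in the units of the state.
- arm.read_state(): the state, without advancing time (a new reading comes with each control period).
- arm.get_image(name): name is "scene" or "top"; returns (picture, depth): 480x640x3 uint8, blue, green, red; 480x640 float32, mm along the optical axis (not along the pixel's ray), 0 where there is no reading.
- arm.camera_params(name): a dict with "mtx" (3x3 intrinsics, pixels), "dist" ([k1, k2, p1, p2, k3] as OpenCV has them; the pictures are not rectified), "world_to_cam" (4x4, takes a point from world to camera coordinates). Camera axes: x right, y down, z forward; pixel columns grow to the right and rows downward; lengths in mm; the calibration is good to about 2 mm. A picture is of the moment at which its call begins. camera_params takes no time and is no camera call.
- arm.job_done(): hands the job in, once; it reports no verdict.
Trained networks look in the newest picture that a camera, given by its name, has taken for a name from the list of things; names that differ only in an ending like _2 or _b are one class to them, and where a whole thing is asked for, a point or a joint stands for the part that bears it (a point fixed in the world has none). Each returns a list of dicts, best first, with "score" (0 to 1); they miss things now and then, are a little off and sometimes report something else, mostly with a low value. They report only what shows in the picture. A call takes as long as a camera call. They do not tell look-alikes from the thing itself.
- arm.search_frame(thing, camera): "bbox" ([left, top, right, bottom] in pixels, round what is visible of it).
- arm.tip_of(thing, camera): "uv" ([column, row] in pixels: a listed point, or the origin of a listed thing).
The state is a dict: "clock": time; "joints": joint angles; "joint_vel": joint speeds; "joint_efforts": joint torques, N m; "position": TCP position; "ee_rot": TCP orientation; "contact_force": force on the tool from outside, world axes, zero at the start; "wrist_torque": the same for the moment, N m; "gripper_width": finger opening in mm.
Only numpy, scipy, OpenCV 4.12 (cv2) and the standard library are available. Lean on these libraries where they do the work, as an engineer would, in place of code of your own. Each camera call takes 0.05 s, during which the arm holds its last target.

TASK

Without gripping or lifting anything, use the fingertips to push the red-topped heel along the jig's plate until its flat front is fully home against the green end stop. Then push the red lever over, past its dead point, until it snaps into lock and the rubber pad holds the heel against the fence. Take the hand away, and leave the other things on the bench where they are.

Things in the scene. Friction and masses are not known exactly. Their poses are not given: they have to be found in the camera images.
- jig: clamping jig bolted to the bench: aluminium plate 12 mm thick, spanning x -130..+75, y -160..+150 mm in its own frame (origin on the bench surface; at yaw 0 x points away from the robot, y left). It carries a green end stop, a dark steel fence and, opposite the fence, a plunger clamp worked by the red lever. Clamp bracket: x -4..+40, y -82..-70 mm, top 42 mm above the bench
- stop_face (a point): centre of the green end stop's face that the heel must meet, 32 mm above the bench; at x = +40, y = +6 mm in the jig's frame, facing -x (the point's axes are the jig's). The stop is 72 mm wide, 15 mm thick, its top 52 mm above the bench
- fence_face (a point): middle of the fence's face that the heel is clamped onto, 24 mm above the bench; at x = -27, y = +30 mm in the jig's frame, facing -y. The fence runs along the jig's x from -95 to +40 mm, is 12 mm thick, its top 37 mm above the bench
- heel: the work: stacked brown heel with a RED top, loose on the plate between fence and plunger; 73 long (x), 56 wide, 34 mm tall, 0.11-0.23 kg. Origin mid-length, mid-width, on the underside, 12 mm above the bench. Flat front at x = +36.5 mm, half-round back ends at x = -36.5 mm. Starts 30 to 60 mm short of the stop. Home: x = +3.5 mm in the jig's frame; once clamped y = +2 mm
- pad: black rubber pad, 36 (x) by 24 (z) by 10 mm thick, sprung on the plunger's front; centred at x = +18 mm, 30 mm above the bench in the jig's frame. Origin on its plunger side; the rubber face is 10 mm further in +y. Lever open: face at y = -43 mm. It advances about 20 mm to press the heel onto the fence
- lever (a joint): angle of the red lever about its upright pivot, rad: 0 = open (a spring keeps it there), growing counter-clockwise seen from above; dead point 1.25; 1.6 = locked on its other stop. Let go before 1.25 it springs back to 0; past that it snaps to 1.6 by itself and stays. 89 mm from the pivot the push rises to about 5 N
- lever_pivot (a point): the lever's upright pivot axis at the lever's mid-height, 60 mm above the bench; x = +18, y = -125 mm in the jig's frame. Open, the lever points from here 140 deg clockwise of the jig's +x (back towards the robot and to the right); locked, 48 deg clockwise of +x
- lever_grip (a point): middle of the lever's red grip, 89 mm from the pivot, 60 mm above the bench. The lever is a level bar reaching 122 mm from the pivot; the grip is its last 66 mm, 16 mm wide, from 51 to 69 mm above the bench. Push it level on the side that faces the robot and the jig's plate: its end swings to the right and then away from the robot
- spare_heel: a second stacked heel, same size as the work heel but with a BLACK top layer; 73 x 56 x 34 mm, standing on the jig's plate outside the fence (origin: centre of its underside). Leave alone
- tack_tin: small open round steel tin, 60 mm across, 35 mm high, standing on the jig's plate outside the fence (origin: centre of its underside). Leave alone
- hammer: hammer lying on the bench to the left of the jig (origin: on its underside). Leave alone
- cement: yellow can of cement, 64 mm across, 130 mm high, standing on the bench near the jig (origin: centre of its underside). Leave alone
- spool: blue cone of thread, 60 mm across, 82 mm high, standing on the bench near the jig (origin: centre of its underside). Leave alone
- polish: amber polish jar with a black cap, 76 mm across, 45 mm high, standing on the bench near the jig (origin: centre of its underside). Leave alone
- brush: brush lying on the bench to the right of the jig (origin: on its underside). Leave alone
There are look-alikes about, which are no part of the job. Leave any yellow look-alike of the heel alone.

How it is judged (in metres and radians):
On the way, in this order (a step that is already met when the one before it is completed fails the run):
1. the heel is pushed home against the end stop while the lever is still open (x of heel in the frame of jig between -0.0005 and 0.008 m and y of heel in the frame of jig between -0.014 and 0.008 m and angle between the x axis of heel and the x axis of jig, either way round below 0.12 rad and value of joint lever below 0.4 rad), for 0.2 s.
2. the lever has gone past its dead point and into lock, the heel still home (x of heel in the frame of jig between -0.0005 and 0.008 m and y of heel in the frame of jig between -0.014 and 0.008 m and angle between the x axis of heel and the x axis of jig, either way round below 0.12 rad and value of joint lever above 1.5 rad), for 0.2 s.
At the end, for the whole second after the job is handed in: The heel's flat front is within 4 mm of the end stop and square to it (0.12 rad), its side within 4 mm of the fence; the lever is in lock (above 1.5 rad) and the pad presses the heel with more than 2 N; the heel is at rest (all of step 2 and contact force between pad and heel above 2 N and y of heel in the frame of jig above -0.002 m and linear speed of heel below 0.02 m/s); the robot touches nothing.
It fails at once if the heel is lifted or tipped (z of heel in the frame of jig above 0.02 m or angle between heel's own z axis and vertical above 0.2 rad).
It fails at once if another thing on the bench is moved by more than 20 mm (distance of any of spare_heel, tack_tin, hammer, cement, spool, polish, brush from where it was at the start of the episode above 0.02 m).
It also fails if it takes over 43 s, if anything falls off the work surface, if the arm or the gripper's body presses on something with over 40 N, if the wrist force passes 120 N, or if a joint passes its speed limit or range.

## Working session

There is one attempt and no reset: what is moved stays moved. The work goes in short steps, Python scripts to look and compute and a tool call to move; the robot and the scene stay as the last step left them, time stands still between calls to the robot, and variables do not carry over. Pictures are saved under pics/ and viewed, and the job is handed in when it is done.

Besides the shell and the picture viewer there is one more tool, called after "Request:" by a JSON object that holds its "fn" and its "kwargs". move_arm: Moves the arm, as the interface text tells. Its arguments: {"type":"object","properties":{"targets":{"type":"array","items":{"type":"array","items":{"type":"number"}}}},"required":["targets"]}

```bash
ls; mkdir -p pics; python3 - <<'E'
from bench import arm
import cv2,numpy as np
s=arm.read_state();print(s)
for n in("scene","top"):
    im,d=arm.get_image(n);cv2.imwrite(f"pics/{n}0.png",im);np.save(f"{n}0.npy",d)
    p=arm.camera_params(n);print(n,p)
    for t in("heel","lever_grip","lever_pivot","stop_face","fence_face","pad","jig"):
        r=arm.tip_of(t,n);print(t,[(np.round(q["uv"],1).tolist(),round(q["score"],2)) for q in r[:3]])
E
```

```text
pics
{'clock': 0.0, 'joints': array([-9.12385348e-01,  3.85523032e-01,  6.60263941e-03, -4.92087796e-04,
       -1.19399039e+00, -2.58578898e-01]), 'joint_vel': array([-1.77657408e-03,  5.82593310e-05, -1.33321948e-04, -1.67707197e-04,
       -3.61497711e-04,  2.54499786e-04]), 'joint_efforts': array([ 3.56147775e-04, -3.92288733e+01,  1.88400686e+01,  4.18607578e+00,
       -4.62995900e-03, -1.60790353e-05]), 'position': array([ 243.06002098, -575.15675535,  230.23377026]), 'ee_rot': array([ 5.52676599e-01,  8.33395108e-01,  5.56064069e-04, -9.27804210e-04]), 'contact_force': array([ 0.48036749,  0.19037299, -0.48738834]), 'wrist_torque': array([-0.02177821, -0.02231751, -0.00976616]), 'gripper_width': 85.0627551595361}
scene {'mtx': array([[544.11324669,   0.        , 322.44401262],
       [  0.        , 544.11324669, 235.66060977],
       [  0.        ,   0.        ,   1.        ]]), 'dist': array([0.00068857, 0.        , 0.        , 0.        , 0.        ]), 'world_to_cam': array([[-5.17216893e-01,  8.55803997e-01,  9.28465414e-03,
         2.70470573e+02],
       [ 6.32131053e-0
[... 839 characters left out ...]
31e-02, -9.99578017e-01,  1.44598065e-02,
        -1.05752749e+01],
       [-9.98059446e-01, -2.59736712e-02, -5.65924977e-02,
         5.50497894e+02],
       [ 5.69441909e-02, -1.30059956e-02, -9.98292644e-01,
         1.14565990e+03],
       [ 0.00000000e+00,  0.00000000e+00,  0.00000000e+00,
         1.00000000e+00]])}
heel [([275.7, 324.5], 0.95), ([189.4, 229.8], 0.92), ([288.1, 255.4], 0.66)]
lever_grip [([360.3, 257.0], 0.63), ([280.0, 217.5], 0.48)]
lever_pivot [([336.9, 231.3], 0.92), ([306.3, 230.5], 0.32), ([489.2, 257.8], 0.21)]
stop_face [([283.5, 220.4], 0.63), ([178.3, 178.8], 0.15)]
fence_face [([270.8, 244.1], 0.76)]
pad [([304.7, 229.5], 0.41)]
jig [([286.7, 237.8], 0.71)]
```

View pics/top0.png

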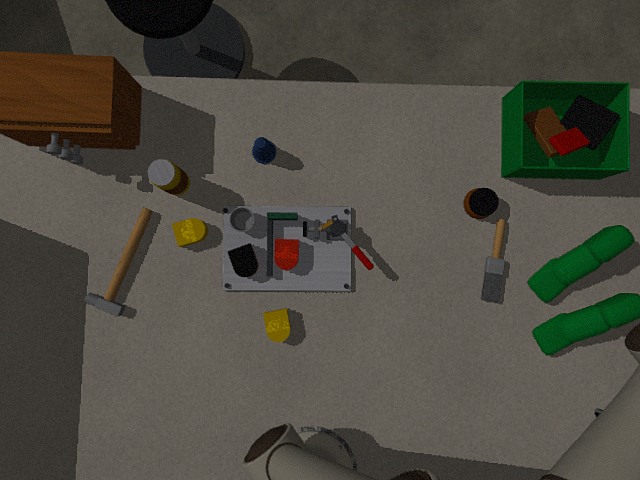

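View pics/scene0.png

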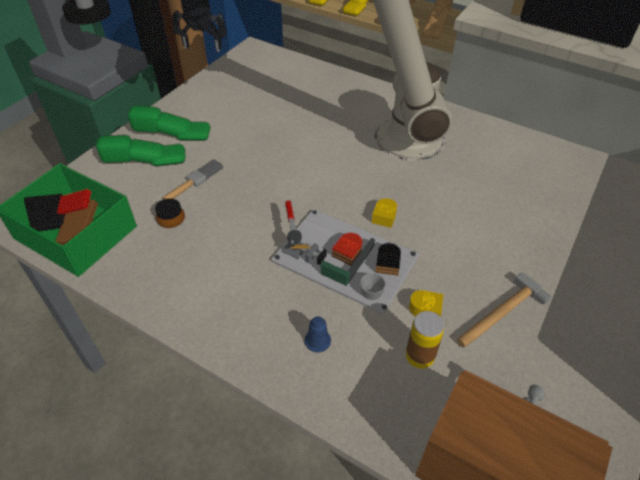

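```bash
python3 - <<'E'
import cv2
im=cv2.imread("pics/top0.png");cv2.imwrite("pics/top0z.png",cv2.resize(im[170:310,200:400],None,fx=4,fy=4,interpolation=cv2.INTER_CUBIC))
E
```

```text
(no output)
```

View pics/top0z.png

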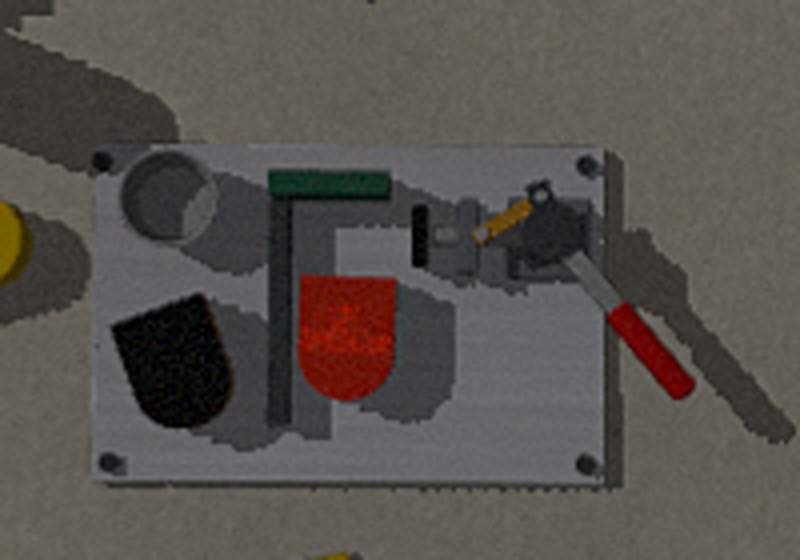

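```bash
cat > h.py <<'E'
import cv2,numpy as np
def ray(p,uv,z):
    uv=np.array(uv,float).reshape(-1,1,2)
    n=cv2.undistortPoints(uv,p["mtx"],p["dist"]).reshape(-1,2)
    R=p["world_to_cam"][:3,:3];t=p["world_to_cam"][:3,3]
    c=-R.T@t; d=np.c_[n,np.ones(len(n))]@R
    z=np.broadcast_to(z,len(n))
    return c+d*((z-c[2])/d[:,2])[:,None]
def proj(p,X):
    W=p["world_to_cam"];r,_=cv2.Rodrigues(W[:3,:3])
    return cv2.projectPoints(np.array(X,float).reshape(-1,1,3),r,W[:3,3],p["mtx"],p["dist"])[0].reshape(-1,2)
def z2(p): return np.array(p,float)/4+np.array([200,170])-0.375
E
python3 - <<'E'
from h import *
from bench import arm
from scipy.optimize import least_squares
p=arm.camera_params("top")
R=p["world_to_cam"][:3,:3];print("cam",-R.T@p["world_to_cam"][:3,3])
im=cv2.imread("pics/top0.png");hsv=cv2.cvtColor(im,cv2.COLOR_BGR2HSV)
# plate corners (jig frame) incl. z ; stop top corners
J=np.array([[75,150,12],[75,-160,12],[-130,-160,12],[-130,150,12],[55,42,52],[55,-30,52],[40,42,52],[40,-30,52]],float)
Z=z2([[93,144],[604,150],[604,487],[93,482],[268,169],[390,169],[268,196],[390,200]])
w=ray(p,Z,J[:,2])
def T(q,X):
    c,s=np.cos(q[2]),np.sin(q[2]);return np.c_[X[:,0]*c-X[:,1]*s+q[0],X[:,0]*s+X[:,1]*c+q[1]]
r=least_squares(lambda q:(T(q,J)-w[:,:2]).ravel(),[550,50,0],loss="soft_l1",f_scale=2)
print(r.x,np.round(T(r.x,J)-w[:,:2],1).tolist()); q=r.x
np.save("jig.npy",q)
def inv(W):
    c,s=np.cos(q[2]),np.sin(q[2]);d=W[:,:2]-q[:2];return np.c_[d[:,0]*c+d[:,1]*s,-d[:,0]*s+d[:,1]*c]
roi=np.zeros(im.shape[:2],np.uint8);roi[230:275,268:305]=1
m=((hsv[...,0]<8)|(hsv[...,0]>172))&(hsv[...,1]>150)&(hsv[...,2]>60)&(roi>0)
ys,xs=np.nonzero(m);print(len(xs),xs.min(),xs.max(),ys.min(),ys.max())
W=ray(p,np.c_[xs,ys],46.);L=inv(W);print("heel top in jig",L.min(0),L.max(0),"area mm2",len(xs)*(W[:,0].max()-W[:,0].min())*0)
for nm,uv,z in(("grip",[360.3,257],60),("pivot",[336.9,231.3],60),("stop",[283.5,220.4],32),("fence",[270.8,244.1],24),("heel",[288.1,255.4],12),("pad",[304.7,229.5],30)):
    print(nm,inv(ray(p,[uv],z)))
E
```

```text
cam [ 484.45737287   18.62808665 1175.01081884]
[5.58073749e+02 7.71651791e+01 1.76609575e-02] [[0.3, -1.1], [1.0, -1.0], [0.2, -0.4], [-0.8, 2.6], [-0.9, 0.3], [-1.5, -0.2], [0.0, 0.6], [1.7, 0.0]]
673 274 298 239 269
heel top in jig [-77.54719255 -32.62183498] [-6.97369545 23.54118367] area mm2 0.0
grip [[ -48.34784602 -177.63684383]]
pivot [[  11.0219152  -122.98126587]]
stop [[38.13821488  2.96951466]]
fence [[-18.31395975  33.11956216]]
heel [[-44.73234351  -8.04029184]]
pad [[ 16.97420663 -47.75522578]]
```

```bash
cat >> h.py <<'E'
from scipy.spatial.transform import Rotation as Ro
def j2w(x,y):
    q=np.load("jig.npy");c,s=np.cos(q[2]),np.sin(q[2]);return np.array([x*c-y*s+q[0],x*s+y*c+q[1]])
def w2j(w):
    q=np.load("jig.npy");c,s=np.cos(q[2]),np.sin(q[2]);d=np.array(w[:2])-q[:2];return np.array([d[0]*c+d[1]*s,-d[0]*s+d[1]*c])
def down(a): # tool x at world angle a (deg), z down
    c,s=np.cos(np.radians(a)),np.sin(np.radians(a));return np.array([[c,s,0],[s,-c,0],[0,0,-1.]])
def shift(P0,a0,jx,jy,z,a):
    w=np.r_[j2w(jx,jy),z];R=down(a0)
    return np.round(R.T@(w-P0)/10,2), round(-(a-a0),1), w
E
python3 - <<'E'
from h import *
P=np.array([243.284,-575.684,231.312]); a=np.degrees(2*np.arctan2(.8334,.5527)); 
print(a)
print(shift(P,a,-108,-4,150,91));print(shift(P,a,-108,-4,20,91))
from bench import arm
p=arm.camera_params("top");print([w2j(ray(p,[u],12)[0]) for u in([277,326],[189,230])])
E
```

```text
112.8963639020962
(array([51.55, 44.23,  8.13]), np.float64(21.9), array([450.16123208,  71.2585187 , 150.        ]))
(array([51.55, 44.23, 21.13]), np.float64(21.9), array([450.16123208,  71.2585187 ,  20.        ]))
[array([-213.8774203 ,   16.61797687]), array([ 14.7120473 , 231.29535486])]
```

Request:
{"fn": "move_arm", "kwargs": {"targets": [[5,4.4,0,0,0,5,177],[10,8.8,0,0,0,10,177],[15,13.2,0,0,0,15,177],[20,17.6,0,0,0,21.9,177],[25,22,0,0,0,21.9,177],[30,26.4,0,0,0,21.9,177],[35,30.8,0,0,0,21.9,177],[40,35,0,0,0,21.9,177],[45,39.4,0,0,0,21.9,177],[50,43,2,0,0,21.9,177],[51.5,44.2,4,0,0,21.9,177],[51.5,44.2,8,0,0,21.9,177],[51.5,44.2,8.1,0,0,21.9,177],[51.5,44.2,8.1,0,0,21.9,177]]}}

```text
clock: 2.55
position: [450.8, 70.6, 151.6]
ee_rot: [0.701, 0.713, 0.001, 0.001]
contact_force: [0.3, -0.4, 0.8]
gripper_width: 26.4
```

```bash
python3 - <<'E'
from bench import arm
import cv2,numpy as np
from h import *
s=arm.read_state();print(s["clock"],s["position"],s["ee_rot"],s["gripper_width"],s["contact_force"],w2j(s["position"]))
a,b=arm.get_image("top")
cv2.imwrite("pics/t1.png",cv2.resize(a[150:350,180:440],None,fx=3,fy=3))
E
```

```text
2.55 [450.77884636  70.59482966 151.55518307] [7.00891628e-01 7.13267164e-01 7.31729227e-04 5.86492780e-04] 26.35303196218517 [ 0.26422009 -0.4346839   0.7559233 ] [-107.39420281   -4.67449263]
```

View pics/t1.png

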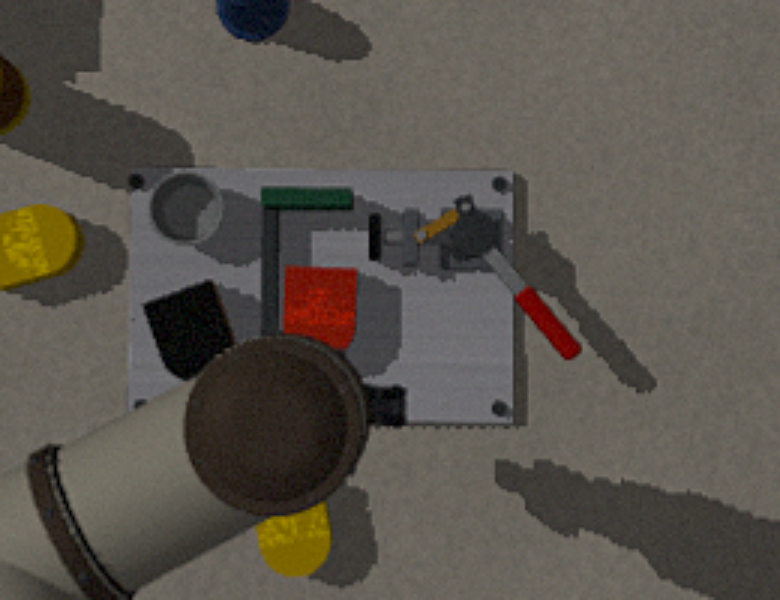

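Request:
{"fn": "move_arm", "kwargs": {"targets": [[0,0,4,0,0,0,177],[0,0,8,0,0,0,177],[0,0,11,0,0,0,177],[0,0,12.8,0,0,0,177],[0,0,12.8,0,0,0,177],[0,0,12.8,0,0,0,177]]}}

```text
clock: 3.35
position: [451.3, 71.0, 23.8]
ee_rot: [0.701, 0.713, 0.002, 0.001]
contact_force: [-0.1, 0.3, -0.0]
gripper_width: 26.0
```

```bash
python3 - <<'E'
from bench import arm
import cv2,numpy as np
from h import *
s=arm.read_state();print(s["clock"],s["position"],s["contact_force"],w2j(s["position"]))
a,b=arm.get_image("scene")
cv2.imwrite("pics/s1.png",cv2.resize(a[150:330,230:470],None,fx=3,fy=3))
E
```

```text
3.35 [451.32706675  71.03953833  23.83115494] [-0.10418945  0.25418312 -0.0021638 ] [-106.83821435   -4.2395349 ]
```

View pics/s1.png

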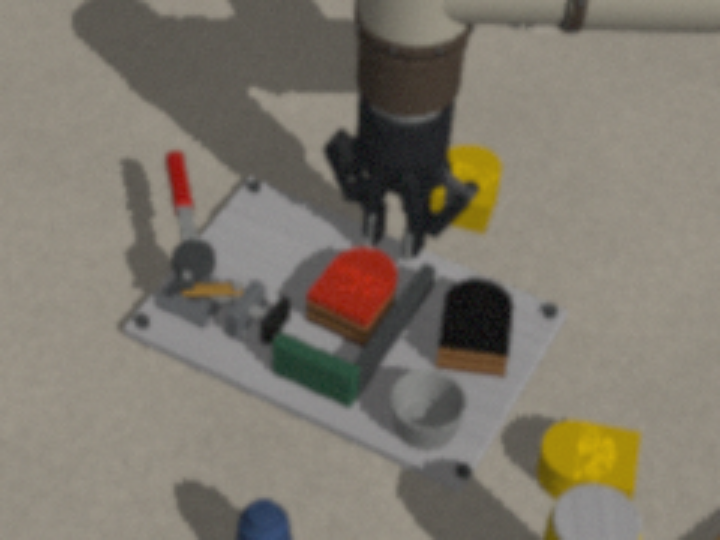

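Request:
{"fn": "move_arm", "kwargs": {"targets": [[0,0.6,0,0,0,0,177],[0,1.2,0,0,0,0,177],[0,1.6,0,0,0,0,177],[0,2.0,0,0,0,0,177],[0,2.4,0,0,0,0,177],[0,2.8,0,0,0,0,177],[0,3.2,0,0,0,0,177],[0,3.6,0,0,0,0,177],[0,4.0,0,0,0,0,177],[0,4.4,0,0,0,0,177],[0,4.8,0,0,0,0,177],[0,5.2,0,0,0,0,177],[0,5.5,0,0,0,0,177],[0,5.5,0,0,0,0,177]]}}

```text
clock: 5.15
position: [505.6, 71.9, 22.4]
ee_rot: [0.701, 0.713, 0.0, 0.0]
contact_force: [-0.2, -0.6, -0.1]
gripper_width: 26.1
```

```bash
cat > look.py <<'E'
import sys
from bench import arm
from h import *
s=arm.read_state();print(s["clock"],s["position"],s["contact_force"],w2j(s["position"]))
a,b=arm.get_image("scene")
c,b=arm.get_image("top")
cv2.imwrite(f"pics/{sys.argv[1]}.png",np.hstack([cv2.resize(a[180:320,270:410],(400,400)),cv2.resize(c[190:300,250:360],(400,400))]))
E
python3 look.py p1
```

```text
5.15 [505.58633452  71.86581159  22.43223466] [-0.23833971 -0.63810864 -0.05282641] [-52.57281633  -4.37161131]
```

View pics/p1.png

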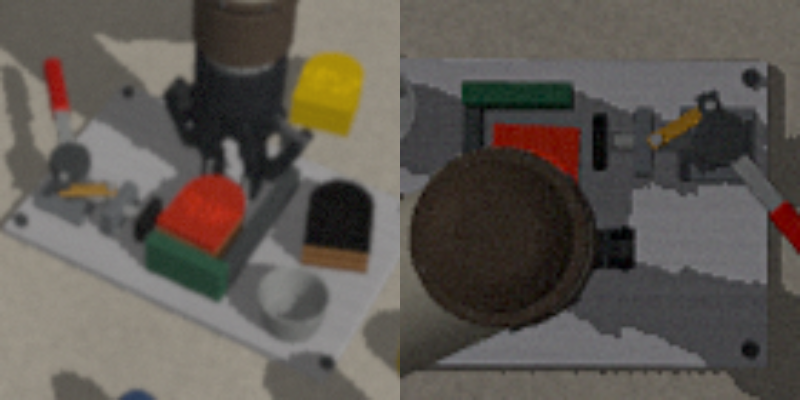

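Request:
{"fn": "move_arm", "kwargs": {"targets": [[0,0.3,0,0,0,0,177],[0,0.6,0,0,0,0,177],[0,0.8,0,0,0,0,177],[0,0.9,0,0,0,0,177],[0,0.9,0,0,0,0,177]]}}

```text
clock: 5.88
position: [513.9, 71.8, 22.3]
ee_rot: [0.701, 0.713, -0.0, -0.0]
contact_force: [-2.7, -0.5, 1.4]
gripper_width: 26.5
```

```bash
python3 look.py p2; python3 - <<'E'
from bench import arm
from h import *
p=arm.camera_params("top")
print(w2j(ray(p,[[250+535*.275,190+125*.275]],46)[0]))
E
```

```text
5.875 [513.92836247  71.77652927  22.30086343] [-2.67670493 -0.47538344  1.40301767] [-44.23366605  -4.60820024]
[  29.69810379 -265.96499659]
```

View pics/p2.png

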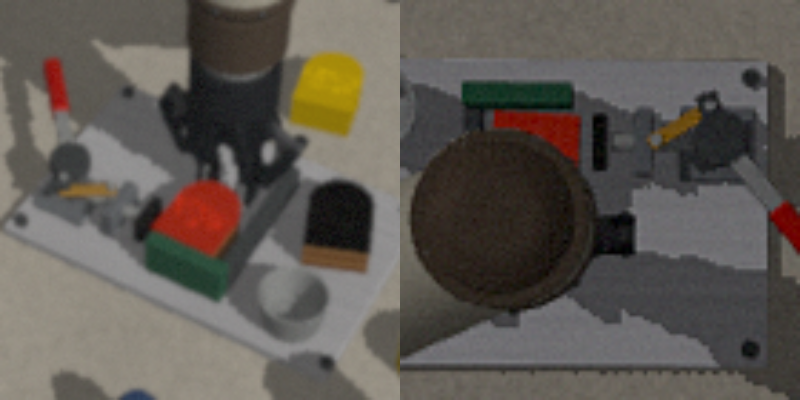

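Request:
{"fn": "move_arm", "kwargs": {"targets": [[0,0.1,0,0,0,0,177],[0,0.2,0,0,0,0,177],[0,0.2,0,0,0,0,177]]}}

```text
clock: 6.35
position: [516.2, 72.0, 22.3]
ee_rot: [0.701, 0.713, 0.0, 0.0]
contact_force: [-1.8, -0.2, 2.5]
gripper_width: 26.2
```

Request:
{"fn": "move_arm", "kwargs": {"targets": [[0,0.1,0,0,0,0,177],[0,0.2,0,0,0,0,177],[0,0.2,0,0,0,0,177]]}}

```text
clock: 6.72
position: [517.4, 71.9, 22.3]
ee_rot: [0.701, 0.713, -0.001, -0.0]
contact_force: [-5.0, 1.1, 4.2]
gripper_width: 26.5
```

Request:
{"fn": "move_arm", "kwargs": {"targets": [[0,0.1,0,0,0,0,177],[0,0.2,0,0,0,0,177],[0,0.2,0,0,0,0,177]]}}

```text
clock: 7.1
position: [517.6, 71.6, 22.1]
ee_rot: [0.701, 0.713, -0.002, -0.001]
contact_force: [-9.7, 2.7, 7.4]
gripper_width: 26.3
```

```bash
python3 look.py p3
```

```text
7.1 [517.64149125  71.57567556  22.13411061] [-9.72223071  2.6748166   7.41649724] [-40.52466342  -4.87459663]
```

View pics/p3.png

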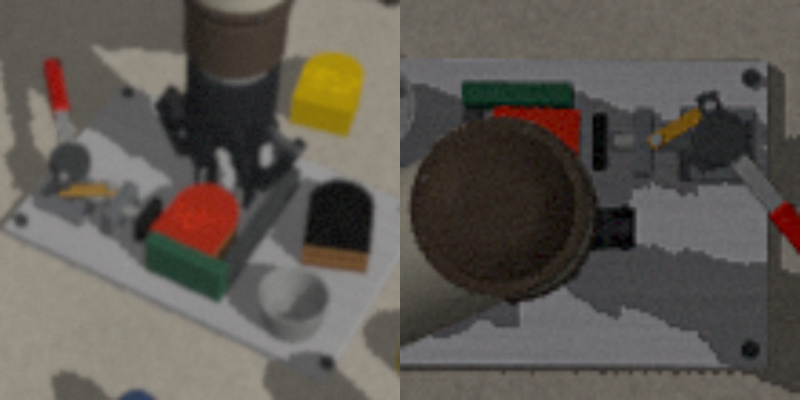

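Request:
{"fn": "move_arm", "kwargs": {"targets": [[0,-0.3,0,0,0,0,177],[0,-0.8,0,0,0,0,177],[0,-2,0,0,0,0,177],[0,-4,0,0,0,0,177],[0,-6,0,0,0,0,177],[0,-7,-4,0,0,0,177],[0,-9,-9,0,0,0,255],[0,-11,-12,0,0,0,255],[0,-11,-12,0,0,0,255],[0,-11,-12,0,0,0,255]]}}

```text
clock: 8.45
position: [409.8, 70.0, 141.9]
ee_rot: [0.701, 0.713, 0.0, -0.0]
contact_force: [-0.5, -0.0, -0.0]
gripper_width: -0.1
```

```bash
python3 look.py p4; python3 - <<'E'
from bench import arm
from h import *
s=arm.read_state();R=Ro.from_quat(s["ee_rot"]).as_matrix();a=np.degrees(np.arctan2(R[1,0],R[0,0]));print(a,w2j(s["position"]),s["position"][2],s["joints"])
p=arm.camera_params("top")
im,_=arm.get_image("top");hsv=cv2.cvtColor(im,cv2.COLOR_BGR2HSV)
def red(l,t,r,b,z):
    roi=np.zeros(im.shape[:2],np.uint8);roi[t:b,l:r]=1
    m=((hsv[...,0]<8)|(hsv[...,0]>172))&(hsv[...,1]>150)&(hsv[...,2]>60)&(roi>0)
    ys,xs=np.nonzero(m);return np.array([w2j(w) for w in ray(p,np.c_[xs,ys],z)])
L=red(268,205,305,275,46.);print("heel",L.min(0),L.max(0))
G=red(340,230,390,285,69.);c=G.mean(0);u=np.linalg.svd(G-c)[2][0];print("grip",c,np.degrees(np.arctan2(*u[::-1])),G.min(0),G.max(0))
E
```

```text
8.45 [409.77809417  70.02775263 141.87387447] [-0.54196934 -0.0054423  -0.02582889] [-148.39857551   -4.51740633]
90.9907378798504 [-148.42458356   -4.71524734] 141.17413517119846 [ 5.63323974e-01  1.25742794e-01 -6.07011354e-01 -1.37482089e-04
 -8.40185350e-01 -2.11673777e+00]
heel [-32.96776191 -34.30178304] [40.05757598 22.09532362]
grip [ -49.10352057 -180.83326011] -139.855259646106 [ -76.00387354 -205.9474062 ] [ -20.9745029  -157.47185811]
```

View pics/p4.png

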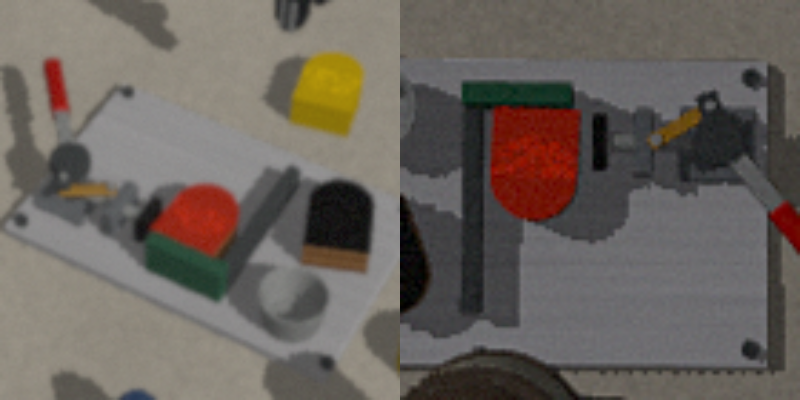

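```bash
python3 - <<'E'
from h import *
P=np.array([243.284,-575.684,231.312])+down(112.896)@np.array([515,442,81.])+down(91)@np.array([0,-40,8.])
print("cmd",P,w2j(P))
def c(phi,gap=0):
    th=np.radians(-140+np.degrees(phi));e=np.array([np.cos(th),np.sin(th)]);t=np.array([-e[1],e[0]])
    s=max(11*abs(t[0])+14.5*abs(t[1]),0)
    return np.array([18,-125])+89*e-(8+s+gap)*t
p0=c(0,14)
print(shift(P,91,*p0,130,91)[0],shift(P,91,*p0,46,91)[0],p0)
P1=shift(P,91,*p0,46,91)[2]
for f in np.arange(0,1.75,.1): print(round(f,2),shift(P1,91,*c(f),46,91)[0],c(f).round(0))
E
```

```text
cmd [410.10033409  70.00673707 142.312     ] [-148.07675699   -4.54410938]
[-14.69   7.21   1.23] [-14.69   7.21   9.63] [ -76.00407408 -151.42972758]
0.0 [-1.07  0.9   0.  ] [ -67. -162.]
0.1 [-1.91  1.33  0.  ] [ -63. -171.]
0.2 [-2.72  1.85  0.  ] [ -58. -179.]
0.3 [-3.48  2.47  0.  ] [ -51. -186.]
0.4 [-4.17  3.18  0.  ] [ -44. -193.]
0.5 [-4.79  3.97  0.  ] [ -36. -199.]
0.6 [-5.32  4.84  0.  ] [ -28. -205.]
0.7 [-5.76  5.77  0.  ] [ -18. -209.]
0.8 [-6.09  6.76  0.  ] [  -8. -212.]
0.9 [-6.31  7.71  0.  ] [   1. -214.]
1.0 [-6.45  8.47  0.  ] [   9. -216.]
1.1 [-6.52  9.27  0.  ] [  17. -217.]
1.2 [-6.52 10.08  0.  ] [  25. -217.]
1.3 [-6.45 10.9   0.  ] [  33. -216.]
1.4 [-6.29 11.74  0.  ] [  41. -214.]
1.5 [-6.05 12.57  0.  ] [  50. -212.]
1.6 [-5.72 13.39  0.  ] [  58. -209.]
1.7 [-5.3  14.19  0.  ] [  66. -204.]
```

Request:
{"fn": "move_arm", "kwargs": {"targets": [[-5,0,0,0,0,0,255],[-10,3,0,0,0,0,255],[-14,6,0,0,0,0,255],[-14.7,7.2,1.2,0,0,0,255],[-14.7,7.2,5,0,0,0,255],[-14.7,7.2,8.5,0,0,0,255],[-14.7,7.2,9.6,0,0,0,255],[-14.7,7.2,9.6,0,0,0,255],[-14.7,7.2,9.6,0,0,0,255]]}}

```text
clock: 9.72
position: [485.5, -75.3, 47.3]
ee_rot: [0.701, 0.714, 0.001, 0.001]
contact_force: [-0.1, 0.6, 0.9]
gripper_width: 0.2
```

```bash
sed -i 's/a\[180:320,270:410\]/a[180:320,240:380]/; s/c\[190:300,250:360\]/c[190:300,280:390]/' look.py; python3 look.py p5
```

```text
9.725 [485.52801925 -75.34289702  47.30060647] [-0.05195687  0.60642973  0.87048954] [ -75.22771508 -151.20313198]
```

View pics/p5.png

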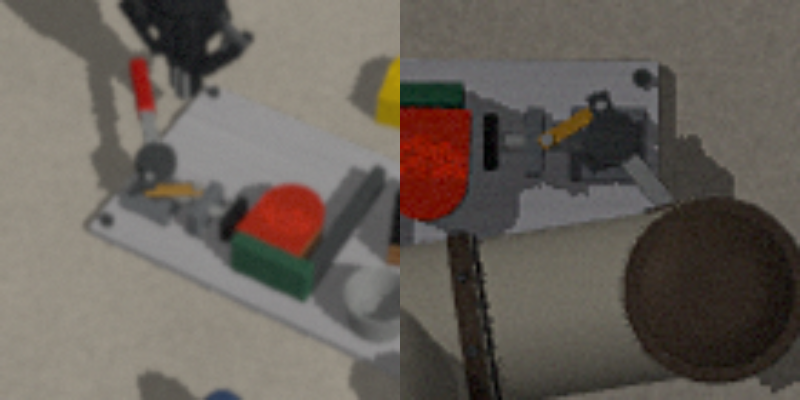

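Shut fingers hang beside the grip on the plate side, with the lever still open. I'll sweep to about 0.8 rad first.

Request:
{"fn": "move_arm", "kwargs": {"targets": [[-0.5,0.5,0,0,0,0,255],[-1.1,0.9,0,0,0,0,255],[-1.5,1.1,0,0,0,0,255],[-1.9,1.3,0,0,0,0,255],[-2.7,1.9,0,0,0,0,255],[-3.5,2.5,0,0,0,0,255],[-4.2,3.2,0,0,0,0,255],[-4.8,4.0,0,0,0,0,255],[-5.3,4.8,0,0,0,0,255],[-5.8,5.8,0,0,0,0,255],[-6.1,6.8,0,0,0,0,255],[-6.1,6.8,0,0,0,0,255]]}}

```text
clock: 11.32
position: [552.0, -136.1, 45.1]
ee_rot: [0.701, 0.713, -0.002, -0.002]
contact_force: [-3.6, 2.7, -1.3]
gripper_width: -0.1
```

```bash
python3 look.py p6
```

```text
11.325 [ 552.02452962 -136.07772881   45.12510969] [-3.59360642  2.68810937 -1.32047851] [  -9.8141544  -213.10282313]
```

View pics/p6.png

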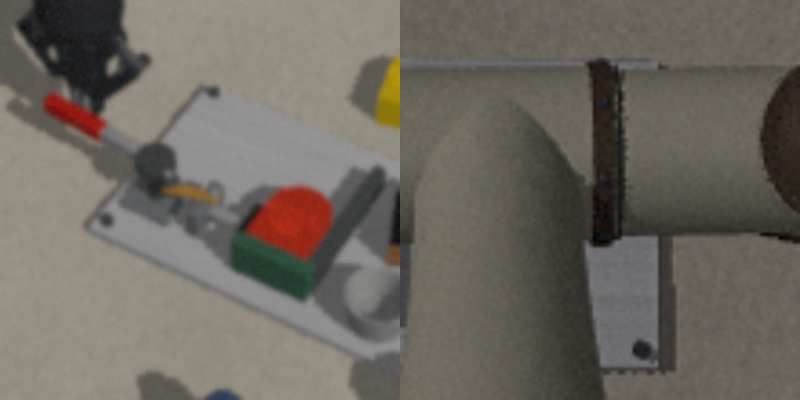

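Request:
{"fn": "move_arm", "kwargs": {"targets": [[-0.2,0.9,0,0,0,0,255],[-0.3,1.7,0,0,0,0,255],[-0.4,2.5,0,0,0,0,255],[-0.4,3.3,0,0,0,0,255],[-0.3,4.1,0,0,0,0,255],[-0.3,4.5,0,0,0,0,255],[-0.3,4.5,0,0,0,0,255]]}}

```text
clock: 12.3
position: [600.0, -137.8, 46.8]
ee_rot: [0.701, 0.713, 0.001, 0.001]
contact_force: [-0.5, 0.5, 0.2]
gripper_width: 0.2
```

```bash
python3 look.py p7
```

```text
12.3 [ 600.03160375 -137.79150976   46.84692979] [-0.51418315  0.52216917  0.1509569 ] [  38.15516755 -215.66414363]
```

View pics/p7.png

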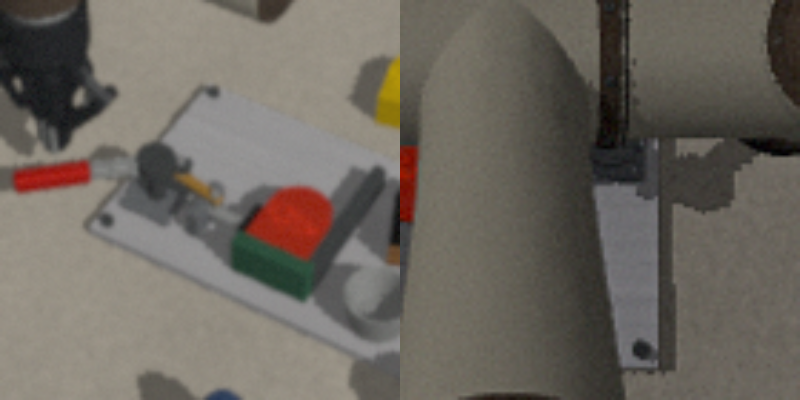

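Request:
{"fn": "move_arm", "kwargs": {"targets": [[-0.5,-1,0,0,0,0,255],[-1,-3,0,0,0,0,255],[-2,-5,-2,0,0,0,255],[-3,-6,-7,0,0,0,255],[-6,-7,-12,0,0,0,255],[-11,-8,-15,0,0,0,255],[-16,-9,-16,0,0,0,255],[-21,-10,-16,0,0,0,255],[-26,-10,-16,0,0,0,255],[-26,-10,-16,0,0,0,255],[-26,-10,-16,0,0,0,255]]}}

```text
clock: 13.78
position: [502.4, -399.1, 205.9]
ee_rot: [0.701, 0.713, -0.0, -0.001]
contact_force: [-0.1, 0.4, -0.5]
gripper_width: 0.1
```

```bash
python3 look.py p8;python3 - <<'E'
from bench import arm
from h import *
p=arm.camera_params("top")
im,_=arm.get_image("top");hsv=cv2.cvtColor(im,cv2.COLOR_BGR2HSV);cv2.imwrite("pics/full.png",im)
def red(l,t,r,b,z):
    roi=np.zeros(im.shape[:2],np.uint8);roi[t:b,l:r]=1
    m=((hsv[...,0]<8)|(hsv[...,0]>172))&(hsv[...,1]>150)&(hsv[...,2]>60)&(roi>0)
    ys,xs=np.nonzero(m);return np.array([w2j(w) for w in ray(p,np.c_[xs,ys],z)])
L=red(268,205,305,275,46.);print("heel",L.min(0),L.max(0))
G=red(340,190,400,245,69.);c=G.mean(0);u=np.linalg.svd(G-c)[2][0];print("grip",c,np.degrees(np.arctan2(*u[::-1])))
E
```

```text
13.775 [ 502.35181559 -399.12934822  205.88374703] [-0.11715624  0.39112684 -0.50097512] [ -64.12462389 -475.23619738]
heel [-33.08006543 -25.32261003] [37.9508308  29.29079364]
grip [  78.37603525 -190.15268767] 131.90317683843463
```

View pics/p8.png

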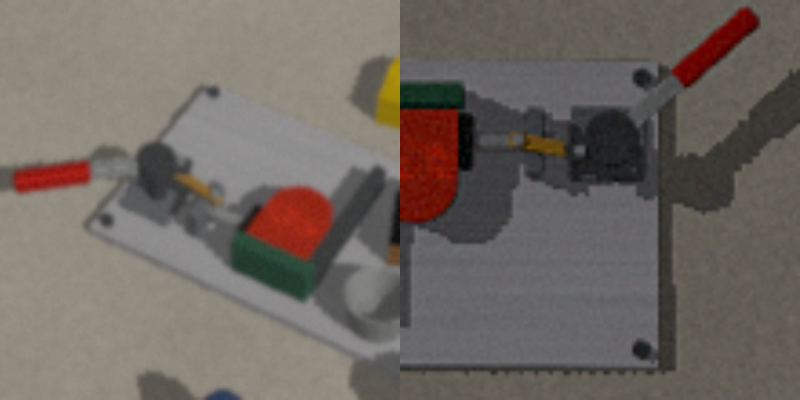

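View pics/full.png

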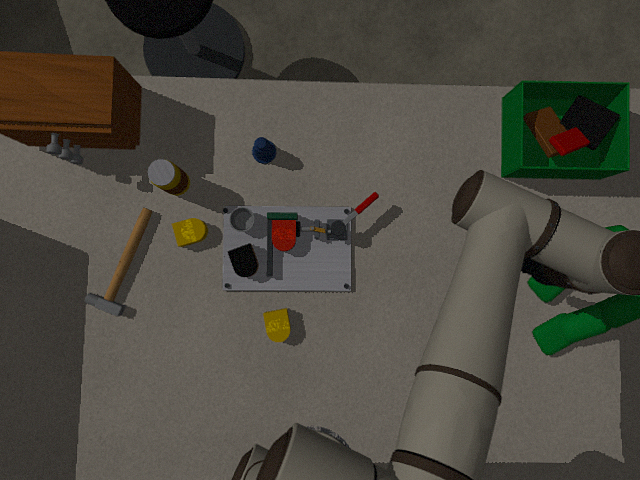

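```bash
python3 -c "
from bench import arm
s=arm.read_state();print(s['contact_force'],abs(s['joint_vel']).max());print(arm.job_done())"
```

```text
[-0.269772    0.45247316 -0.28203104] 0.005278041209744391
the job is handed in; nothing more can be done
None
```

I pushed the heel home against the green stop and then swept the lever over its dead point. It snapped into lock, and I took the hand away and handed the job in at about 14 s. No verdict was reported.

**Heel home:** I pushed from behind with both fingertips, bearing on the round back. At the stop the push force rose to about 10 N and the fingers stopped advancing. The picture then put the heel at about x = 3.5 mm, y = -6 mm in the jig's frame. It looked square, and the lever was still open.

**After locking:** The last pictures show:
- The lever lies 48° clockwise of the jig's +x, which is its locked angle.
- The heel is about x = 2.5–3.5 mm, y = 2 mm. The front edge measured 38 mm this time, against 40 mm before locking, which is within the pixel and calibration error of about 2 mm.
- The rubber pad is against the heel.
- The force on the tool is about zero.

**Not checked directly:** The pad's clamping force can't be measured from here. In the final top view the arm hid the polish jar and the hammer-shaped tool on the right of the jig. The arm stayed high over that area and no contact force showed. The other things on the bench look unmoved.

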